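# Release the channel key left latched on the lamp control box

### The arm

A 7-joint arm with a two-finger parallel gripper is mounted at the origin on a cart in front of the work surface, level with it; the furniture and walls round the work are solid. World frame = base frame: x ahead of the robot, y to its left, z up, the work surface at z = 0. Lengths are in m, angles in rad, forces in N, time in s.
With the tool pointing down it reaches from about 0.425 to 0.925 m from the base axis. Payload 6.8 kg.
Tool frame: the origin (TCP) lies at the very end of the fingers, on their centre line; the grasp point (between the pads) lies 19 mm behind it (r.grip_depth is the distance from the TCP to the grasp point, in m); z points along the fingers, y is the direction in which the jaws open and shut (so a half turn about z gives the same grasp; the last joint's range is limited). The gripper opens to 85 mm and grips with 20 to 120 N. Pads are 22 mm wide; open, the fingers measure 114 mm over their backs; the gripper's body (76 mm by 85 mm) begins 54 mm behind the grasp point. The pads swing forward as they close: fully open they stand 13 mm farther back than shut.
Start: joints at [1.225, 0.477, 0.022, 1.555, -0.011, 1.109, -0.083], TCP at [0.159, -0.656, 0.231] pointing down, gripper open.
Joint ranges: [-2.96, 2.96], [-0.34, 2.1], [-1.41, 1.46], [0.24, 2.44], [-1.37, 4.51], [0.17, 1.92], [-2.96, 2.96]. Speed limits (rad/s): [2.39, 2.39, 3.14, 3.14, 3.14, 3.14, 3.14].

### API

Orientations are given as a rotation vector (axis times angle).
In Python, from bench import status, eyes, workorder, spotter, r gives the robot as it stands.
- The arm moves only by the tool drive_tool, never from a script. Its argument "commands" is a list of rows, each an object of numbers: "rx", "ry", "rz": the turn, a rotation vector about the world's x, y, z normalised to -1 to 1, where 1 is 8 degrees; "tx", "ty", "tz": the shift along the world's x, y, z normalised to -1 to 1, where 1 is 20 mm; "grip": the closure, from -1 (fully open) to 1 (shut). A call has 1 to 10 rows; each row shifts and turns the commanded pose from where the row before left it; what a row does not reach is not made up. A row lasts 1/8 s, in which the tool goes at most 62.5 mm and 10.7 degrees, less where a joint would pass 70% of its speed; a pose out of reach is approached as far as the arm can. A call with a number of a shift or a turn outside -1 to 1 is refused whole. A call with a gripper value outside its range is refused whole. The fingers move at their own pace and stop on an object; "grip_force" is the grip in N (left out, the last holds). Time passes only in rows, so rows that do not move let the fingers close. It gives the time, the measured TCP pose, the force and the opening at its end, in the units of the state.
- status.get_obs(): the state, without advancing time (a new reading comes with each control period).
- eyes.grab_frame(name): name is "scene" or "top"; returns a dict with "frame" (420x560x3 uint8, blue, green, red), "range_z" (420x560 float32, m along the optical axis (not along the pixel's ray), 0 where there is no reading), "fx", "fy", "cx", "cy" (pixels), "T" (4x4, takes a point from camera to world coordinates). Camera axes: x right, y down, z forward; pixel columns grow to the right and rows downward; lengths in m; the calibration is good to about 2 mm. A picture is of the moment at which its call begins.
- workorder.hand_in(): hands the job in, once; it reports no verdict.
Trained networks look in the newest picture that a camera, given by its name, has taken for a name from the list of things; names that differ only in an ending like _2 or _b are one class to them, and where a whole thing is asked for, a point or a joint stands for the part that bears it (a point fixed in the world has none). Each returns a list of dicts, best first, with "confidence" (0 to 1); they miss things now and then, are a little off and sometimes report something else, mostly with a low value. They report only what shows in the picture. A call takes as long as a camera call.
- spotter.boxes_of(camera, target): "position" ([column, row] as shares, 0 to 1, of the picture: columns of its width, rows of its height, amid what is visible of it).
- spotter.masks_of(camera, target): "mask" (420x560 bool, what is visible of it) and "position" ([column, row] as shares, 0 to 1, of the picture: columns of its width, rows of its height, amid what is visible of it).
The state is a dict: "clock": time; "joints": joint angles; "qvel": joint speeds; "tau": joint torques, N m; "tcp_pos": TCP position; "orientation": TCP orientation; "contact_force": force on the tool from outside, world axes, zero at the start; "moment": the same for the moment, N m; "grip_width": finger opening in m.
Only numpy, scipy, OpenCV 4.12 (cv2) and the standard library are available. Lean on these libraries where they do the work, as an engineer would, in place of code of your own. Each camera call takes 0.05 s, during which the arm holds its last target.

### The job

One of the four identical push-on, push-off keys on the grey lamp control box to the right of the microscope has been left latched down, so its lamp is still burning. With a fingertip, tap each of the four keys lightly, one after another from left to right, to feel which one stands low and does not give; be gentle enough that no key clicks over. Then press that key right down and let go, so that it springs up and all four keys stand up alike; grasp and lift nothing, and leave the things around the box where they are.

Things in the scene. Friction and masses are not known exactly. Their poses are not given: they have to be found in the camera images.
- control_box: grey lamp control box fixed on the table right of the microscope, 124 (x) x 176 (y) mm; key deck 36 mm high, rear part (local x +16 to +62 mm) 50 mm high. Origin: centre of its underside, on the table; +x to its rear, +y to the left end of the key row seen from the front, z up. Four keys in a row at local x -27 mm, y +54, +18, -18, -54 mm.
- key_1: one of four identical white push-push keys, 25 x 25 mm, in a black bezel 32 mm square with its rim 41 mm above the table. Origin: centre of the key's top face; axes as the box. Which key stands at which place in the row changes; the names say nothing.
- key_2: another of the four keys, same as key_1. All keys only move straight down: top face 52 mm above the table when up, about 47.7 mm when latched, 43.5 mm at the stop.
- key_3: another of the four keys, same as key_1. A key that is up gives at once when touched: spring 1.3 N at first, about 0.6 N more per mm; pushed in by more than 7 mm (about 6 N) and let go, it clicks over and latches down.
- key_4: another of the four keys, same as key_1. A latched key does not give below about 3 N; pushed on to its stop (4 mm lower, about 7 N), kept there about 0.3 s and let go, it springs up.
- petri_dish: loose clear petri dish, 59 mm across, 14 mm high, in front of the box; origin at the centre of its underside; to be left alone
- timer: loose white digital timer, 62 x 62 x 20 mm, in front of the box at its left; origin at the centre of its underside; to be left alone
- oil_bottle: loose small brown dropper bottle, 30 mm across, 91 mm high, behind the box; origin at the centre of its underside; to be left alone
- beaker: loose small clear beaker, 47 mm across, 56 mm high, behind the box; origin at the centre of its underside; to be left alone
- stain_a: loose brown stain bottle with white cap, 42 mm across, 92 mm high, right of the box; origin at the centre of its underside; to be left alone
- marker: loose black and blue marker pen, 131 mm long, 16 mm thick, lying near the front edge of the table; origin at the centre of its underside; to be left alone

How it is judged:
By the outcome, as a careful person would: the job done as asked, in the order asked, and still so for the second after the job is handed in, with the robot touching nothing.
It also fails if it takes over 42 s, if anything falls off the work surface, if the arm or the gripper's body presses on something with over 40 N, if the wrist force passes 120 N, or if a joint passes its speed limit or range.

## Working session

There is one attempt and no reset: what is moved stays moved. The work goes in short steps, Python scripts to look and compute and a tool call to move; the robot and the scene stay as the last step left them, time stands still between calls to the robot, and variables do not carry over. Pictures are saved under pics/ and viewed, and the job is handed in when it is done.

Besides the shell and the picture viewer there is one more tool, called after "Request:" by a JSON object that holds its "api" and its "payload". drive_tool: Moves the arm, as the interface text tells. Scaled input: -1 to 1 covers 20 mm each way for a shift and 8 degrees each way for a turn. Its arguments: {"type":"object","properties":{"commands":{"type":"array","items":{"type":"object","properties":{"rx":{"type":"number"},"ry":{"type":"number"},"rz":{"type":"number"},"tx":{"type":"number"},"ty":{"type":"number"},"tz":{"type":"number"},"grip":{"type":"number"}}}},"grip_force":{"type":"number"}},"required":["commands"]}

```bash
mkdir -p pics
python3 - <<'E'
from bench import status, eyes, workorder, spotter, r
import cv2,numpy as np
print(status.get_obs())
for n in("scene","top"):
    f=eyes.grab_frame(n); cv2.imwrite(f"pics/{n}0.png",f["frame"]); np.savez(f"pics/{n}0.npz",**f)
    print(n,f["fx"],f["cx"],f["cy"],f["T"].round(3).tolist())
    for t in("control_box","key_1"):
        for d in spotter.boxes_of(n,t): print(t,d["confidence"],np.array(d["position"])*[560,420])
E
```

```text
{'clock': 0.0, 'joints': array([ 1.22492663,  0.47780446,  0.02234659,  1.55642836, -0.01148555,
        1.10927332, -0.08310396]), 'qvel': array([ 2.60807171e-04, -7.31751916e-04,  2.13167568e-05, -3.62633521e-04,
        4.66029777e-04, -9.98719641e-04, -6.23453552e-04]), 'tau': array([ 5.06067718e-04, -5.96454334e+01,  1.60783555e+00, -2.81194675e+01,
        1.24022673e-02,  9.36268450e-03, -2.46285578e-05]), 'tcp_pos': array([ 0.15883095, -0.65545895,  0.23033267]), 'orientation': array([-3.11767787e+00, -3.72429602e-01,  5.62713390e-04]), 'contact_force': array([ 0.92583151,  0.16769852, -0.44874547]), 'moment': array([-0.01843985,  0.00589229, -0.03777319]), 'grip_width': 0.08511482431071535}
scene 471.7942994642958 275.80977984954126 209.70483346134114 [[-0.907, -0.339, 0.25, 0.244], [-0.421, 0.74, -0.524, 0.035], [-0.007, -0.581, -0.814, 0.76], [0.0, 0.0, 0.0, 1.0]]
control_box 0.78 [222.992 217.812]
key_1 0.72 [243.88  213.696]
key_1 0.69 [218.68  234.192]
key_1 0.59 [258.104 201.18 ]
top 381.92602991781104 274.5111490532681 213.08145101455017 [[0.011, -0.984, 0.179, 0.322], [-0.999, -0.017, -0.032, -0.406], [0.035, -0.178, -0.983, 0.892], [0.0, 0.0, 0.0, 1.0]]
control_box 0.61 [255.808 180.18 ]
key_1 0.68 [242.816 198.702]
key_1 0.52 [224.    185.598]
key_1 0.46 [270.704 203.784]
```

View pics/scene0.png

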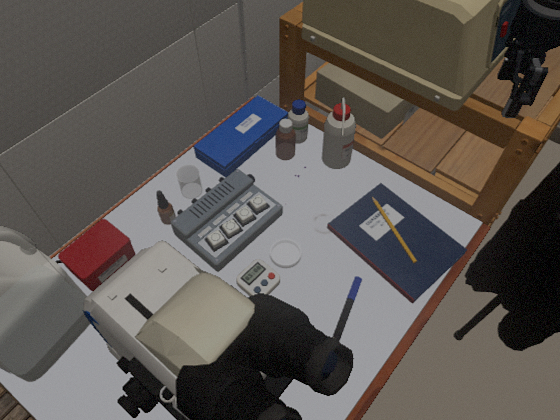

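View pics/top0.png

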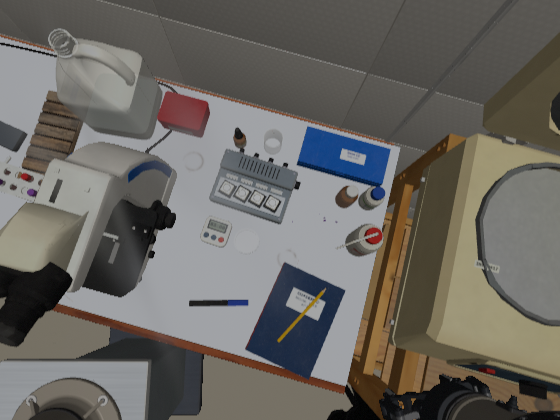

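The scene view shows the box with four white keys at about (215,238) to (260,202). In the top view the row runs from (227,188) to (275,204).

```bash
cat > h.py <<'E'
import numpy as np,cv2
def load(n): return dict(np.load(f"pics/{n}.npz"))
def pts(f):
    z=f["range_z"]; v,u=np.mgrid[:420,:560]
    P=np.stack([(u-f["cx"])/f["fx"]*z,(v-f["cy"])/f["fy"]*z,z],-1)
    W=P@f["T"][:3,:3].T+f["T"][:3,3]; W[z==0]=np.nan
    return W
E
python3 - <<'E'
from h import *
for n,(a,b,c,d) in(("scene0",(160,150,140,120)),("top0",(195,140,115,90))):
    f=load(n); W=pts(f)
    im=cv2.resize(f["frame"][b:b+d,a:a+c],None,fx=5,fy=5,interpolation=cv2.INTER_CUBIC); cv2.imwrite(f"pics/{n}z.png",im)
    S=W[b:b+d,a:a+c]; g=f["frame"][b:b+d,a:a+c].min(-1)
    m=(g>150)&(S[...,2]>.035)&(S[...,2]<.065)
    k,l,st,ce=cv2.connectedComponentsWithStats(m.astype(np.uint8),connectivity=4)
    for i in range(1,k):
        if st[i,4]>15: print(n,st[i,4],ce[i]+[a,b],np.nanmedian(S[l==i],0).round(4),np.nanmean(S[l==i],0).round(4))
E
```

```text
scene0 21 [257.66666667 200.28571429] [ 0.5015 -0.4256  0.0523] [ 0.501  -0.426   0.0521]
scene0 26 [244.11538462 211.96153846] [ 0.5118 -0.3912  0.052 ] [ 0.5119 -0.3916  0.0521]
scene0 29 [230.24137931 225.34482759] [ 0.5225 -0.3575  0.0482] [ 0.5227 -0.357   0.0482]
scene0 29 [215.31034483 236.72413793] [ 0.5341 -0.3222  0.0522] [ 0.5337 -0.3222  0.0525]
top0 64 [226.78125 188.     ] [ 0.5301 -0.3253  0.0517] [ 0.5301 -0.3249  0.0518]
top0 73 [241.79452055 192.93150685] [ 0.5202 -0.359   0.0477] [ 0.5203 -0.3587  0.0476]
top0 67 [257.35820896 197.44776119] [ 0.5099 -0.3934  0.0519] [ 0.5095 -0.3941  0.052 ]
top0 65 [272.70769231 202.2       ] [ 0.4994 -0.4293  0.0523] [ 0.4992 -0.4288  0.0521]
top0 21 [263.9047619  209.28571429] [ 0.4859 -0.4073  0.0375] [ 0.4854 -0.4093  0.0375]
```

Run:
```python
from h import *
# box: points with z in 30..56mm
for n in("scene0","top0"):
    f=load(n); W=pts(f).reshape(-1,3)
    m=(W[:,2]>.03)&(W[:,2]<.058)&(abs(W[:,0]-.5)<.3)&(W[:,1]<-.2)&(W[:,1]>-.6)
    t=(abs(W[:,2])<.012)&(W[:,0]>.3)&(W[:,0]<.6)&(W[:,1]<-.2)&(W[:,1]>-.6)
    print(n,m.sum(),"table z",np.nanmedian(W[t,2]))
```

```text
scene0 11425 table z -8.757389807922955e-05
top0 8137 table z -8.14205607385099e-05
```

Run:
```python
from h import *
W=np.concatenate([pts(load(n)).reshape(-1,3) for n in("scene0","top0")]); W=W[~np.isnan(W[:,0])]
print("rows x 0..0.8, cols y 0.1..-0.8, max z cm")
ys=np.arange(.1,-.8,-.05); print("     ",*[f"{y*100:4.0f}" for y in ys])
for x in np.arange(.8,-.01,-.05):
    o=[]
    for y in ys:
        m=(abs(W[:,0]-x)<.025)&(abs(W[:,1]-y)<.025); o.append(f"{W[m,2].max()*100:4.0f}" if m.any() else "   .")
    print(f"{x*100:4.0f} ",*o)
```

```text
rows x 0..0.8, cols y 0.1..-0.8, max z cm
        10    5    0   -5  -10  -15  -20  -25  -30  -35  -40  -45  -50  -55  -60  -65  -70  -75
  80     0    .    .   22   21   28   30   37   44   44    .    .    .    .    .    .    .    .
  75     2    3   24   28   26   24    6    6   44   44   41   39   41    .    .    .    .    .
  70     3    3   24   28   26   24    6    6    1    1    6    6   41   43   45   47   47    .
  65     3    3   17   19   19   16    6    6    5    9    6    6    4    4    4    4   49   50
  60     3    3    0    0   20   19   14    0    5    6    5    5    5    4    4    4   54   21
  55     8    .    0   26   27   26   24    0    6    6    5    5    5    0    9   10   54   52
  50     8    .    8   31   31   31   26    0    6    5    6    6    0    0   10   10   39   44
  45     .    .    .   35   34   32   18    2    2    2    4    4    0    0   15   37   39   39
  40     .    .   17   38   38   37   19    2    2    2    2    1    0   18   19   38   39   38
  35     .    .   38   39   38   37   17    0    1    0    1    2    2    2    1   39   39   38
  30     .    0   40   41   40   38   17    2    2    2    2    2    2    2    2   39   39   39
  25     .    0    0   40   41    1    0    2    1    1    2    2    2    2   36   39   39   39
  20     .    .    .    0    0    1    1    1    0    2    2    2    2    2   46   55   48   38
  15     0    0    0    0    0    0    .    0    0    0    2    2    2    2   44   41   35   20
  10     2    2    3    2    2    0    .    .    .  -76  -75    0    2    0   20   21   21   21
   5     2    9   11    9    2    0  -66    .    .    .  -75  -75  -75  -75  -75   20   20   21
  -0     .    .    .    .  -18   -2  -66  -75  -75  -75  -75  -75  -75  -75  -75  -75  -16   -8
```

Request:
{"api": "drive_tool", "payload": {"commands": [{"ty": 1, "grip": 1}, {"ty": 1, "grip": 1}, {"ty": 1, "grip": 1}, {"ty": 1, "grip": 1}, {"ty": 1, "grip": 1}, {"tx": 0.5, "ty": 1, "grip": 1}, {"tx": 1, "ty": 0.6, "rz": -0.8, "grip": 1}, {"tx": 1, "ty": 0.6, "rz": -0.8, "grip": 1}, {"tx": 1, "ty": 0.6, "rz": -0.8, "grip": 1}, {"tx": 1, "ty": 0.6, "rz": -0.8, "grip": 1}], "grip_force": 20}}

```text
validation failed for argument at $.co...
```

Request:
{"api": "drive_tool", "payload": {"commands": [{"tx": 0, "ty": 1, "tz": 0, "rx": 0, "ry": 0, "rz": 0, "grip": 1}]}}

```text
clock: 0.42
tcp_pos: [0.1587, -0.6366, 0.2309]
orientation: [3.119, 0.371, -0.0]
contact_force: [-0.7, 0.7, -0.4]
grip_width: 0.0699
```

Request:
{"api": "drive_tool", "payload": {"commands": [{"tx": 0, "ty": 1, "tz": 0, "rx": 0, "ry": 0, "rz": 0, "grip": 1}, {"tx": 0, "ty": 1, "tz": 0, "rx": 0, "ry": 0, "rz": 0, "grip": 1}, {"tx": 0, "ty": 1, "tz": 0, "rx": 0, "ry": 0, "rz": 0, "grip": 1}, {"tx": 0, "ty": 1, "tz": 0, "rx": 0, "ry": 0, "rz": 0, "grip": 1}, {"tx": 0.5, "ty": 1, "tz": 0, "rx": 0, "ry": 0, "rz": 0, "grip": 1}, {"tx": 1, "ty": 0.6, "tz": 0, "rx": 0, "ry": 0, "rz": -0.8, "grip": 1}, {"tx": 1, "ty": 0.6, "tz": 0, "rx": 0, "ry": 0, "rz": -0.8, "grip": 1}, {"tx": 1, "ty": 0.6, "tz": 0, "rx": 0, "ry": 0, "rz": -0.8, "grip": 1}, {"tx": 1, "ty": 0.6, "tz": 0, "rx": 0, "ry": 0, "rz": -0.8, "grip": 1}, {"tx": 1, "ty": 0.6, "tz": 0, "rx": 0, "ry": 0, "rz": -0.7, "grip": 1}]}}

```text
clock: 1.68
tcp_pos: [0.2705, -0.4751, 0.2314]
orientation: [3.104, -0.484, 0.001]
contact_force: [0.5, -0.2, 0.3]
grip_width: 0.0
```

Request:
{"api": "drive_tool", "payload": {"commands": [{"tx": 1, "ty": 0.58, "tz": 0, "rx": 0, "ry": 0, "rz": 0, "grip": 1}, {"tx": 1, "ty": 0.58, "tz": 0, "rx": 0, "ry": 0, "rz": 0, "grip": 1}, {"tx": 1, "ty": 0.58, "tz": 0, "rx": 0, "ry": 0, "rz": 0, "grip": 1}, {"tx": 1, "ty": 0.58, "tz": 0, "rx": 0, "ry": 0, "rz": 0, "grip": 1}, {"tx": 1, "ty": 0.58, "tz": 0, "rx": 0, "ry": 0, "rz": 0, "grip": 1}, {"tx": 1, "ty": 0.58, "tz": 0, "rx": 0, "ry": 0, "rz": 0, "grip": 1}, {"tx": 1, "ty": 0.58, "tz": -0.6, "rx": 0, "ry": 0, "rz": 0, "grip": 1}, {"tx": 1, "ty": 0.58, "tz": -1, "rx": 0, "ry": 0, "rz": 0, "grip": 1}, {"tx": 1, "ty": 0.58, "tz": -1, "rx": 0, "ry": 0, "rz": 0, "grip": 1}, {"tx": 1, "ty": 0.58, "tz": -1, "rx": 0, "ry": 0, "rz": 0, "grip": 1}]}}

```text
clock: 2.92
tcp_pos: [0.4703, -0.3588, 0.1588]
orientation: [-3.105, 0.479, -0.001]
contact_force: [-0.1, 0.4, -0.1]
grip_width: -0.0003
```

Request:
{"api": "drive_tool", "payload": {"commands": [{"tx": 1, "ty": 0.55, "tz": -1, "rx": 0, "ry": 0, "rz": 0, "grip": 1}, {"tx": 1, "ty": 0.6, "tz": -1, "rx": 0, "ry": 0, "rz": 0, "grip": 1}, {"tx": 1, "ty": 0.6, "tz": -1, "rx": 0, "ry": 0, "rz": 0, "grip": 1}, {"tx": 0.08, "ty": 0, "tz": -1, "rx": 0, "ry": 0, "rz": 0, "grip": 1}, {"tx": 0, "ty": 0, "tz": -0.4, "rx": 0, "ry": 0, "rz": 0, "grip": 1}, {"tx": 0, "ty": 0, "tz": 0, "rx": 0, "ry": 0, "rz": 0, "grip": 1}]}}

```text
clock: 3.68
tcp_pos: [0.5292, -0.3258, 0.0708]
orientation: [3.104, -0.482, -0.002]
contact_force: [-0.3, 0.2, 0.8]
grip_width: -0.0003
```

Run:
```python
from bench import status, eyes
from h import *
o=status.get_obs(); print(o["tcp_pos"],o["contact_force"])
f=eyes.grab_frame("scene"); np.savez("pics/scene1.npz",**f)
cv2.imwrite("pics/scene1.png",cv2.resize(f["frame"][120:280,140:320],None,fx=4,fy=3.75))
g=eyes.grab_frame("top"); cv2.imwrite("pics/top1.png",cv2.resize(g["frame"][100:260,150:350],None,fx=4,fy=3.75))
```

```text
[ 0.52924488 -0.32584557  0.07082574] [-0.27882538  0.15473584  0.82198806]
```

View pics/scene1.png

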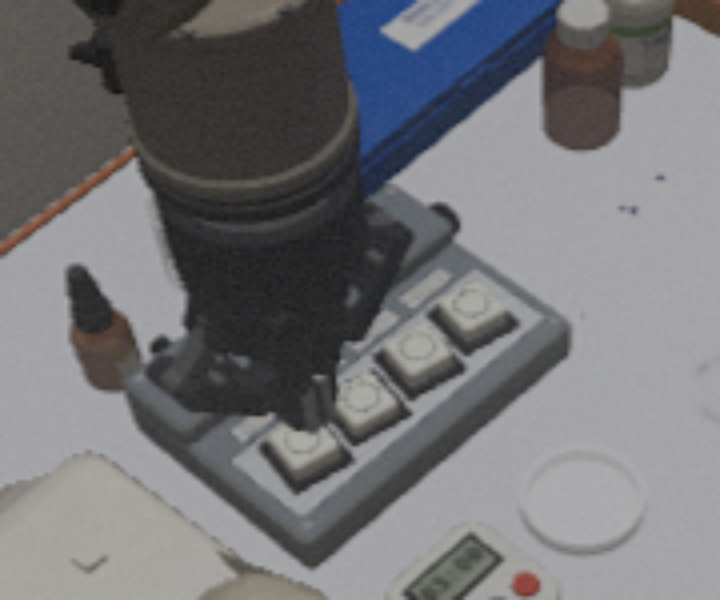

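The fingertip (about (318,420) in the crop) hangs over the leftmost key. I'll nudge it onto the key centre and go down to feel it.

Request:
{"api": "drive_tool", "payload": {"commands": [{"tx": 0.12, "ty": 0.1, "tz": -0.4, "rx": 0, "ry": 0, "rz": 0, "grip": 1}, {"tx": 0, "ty": 0, "tz": -0.4, "rx": 0, "ry": 0, "rz": 0, "grip": 1}, {"tx": 0, "ty": 0, "tz": 0, "rx": 0, "ry": 0, "rz": 0, "grip": 1}, {"tx": 0, "ty": 0, "tz": 0, "rx": 0, "ry": 0, "rz": 0, "grip": 1}]}}

```text
clock: 4.28
tcp_pos: [0.533, -0.3231, 0.0553]
orientation: [3.105, -0.48, -0.0]
contact_force: [-0.6, 0.8, -0.0]
grip_width: 0.0001
```

Request:
{"api": "drive_tool", "payload": {"commands": [{"tx": 0, "ty": 0, "tz": -0.1, "rx": 0, "ry": 0, "rz": 0, "grip": 1}, {"tx": 0, "ty": 0, "tz": -0.1, "rx": 0, "ry": 0, "rz": 0, "grip": 1}, {"tx": 0, "ty": 0, "tz": 0, "rx": 0, "ry": 0, "rz": 0, "grip": 1}]}}

```text
clock: 4.65
tcp_pos: [0.5332, -0.3231, 0.0514]
orientation: [3.105, -0.48, 0.0]
contact_force: [-0.3, -0.0, 2.1]
grip_width: 0.0003
```

Request:
{"api": "drive_tool", "payload": {"commands": [{"tx": 0, "ty": 0, "tz": -0.1, "rx": 0, "ry": 0, "rz": 0, "grip": 1}, {"tx": 0, "ty": 0, "tz": 0, "rx": 0, "ry": 0, "rz": 0, "grip": 1}]}}

```text
clock: 4.9
tcp_pos: [0.5331, -0.3231, 0.0494]
orientation: [3.105, -0.48, 0.0]
contact_force: [-0.1, -0.2, 2.4]
grip_width: -0.0
```

Request:
{"api": "drive_tool", "payload": {"commands": [{"tx": 0, "ty": 0, "tz": 0.5, "rx": 0, "ry": 0, "rz": 0, "grip": 1}, {"tx": 0, "ty": 0, "tz": 0.3, "rx": 0, "ry": 0, "rz": 0, "grip": 1}, {"tx": -0.28, "ty": -0.87, "tz": 0, "rx": 0, "ry": 0, "rz": 0, "grip": 1}, {"tx": -0.28, "ty": -0.87, "tz": 0, "rx": 0, "ry": 0, "rz": 0, "grip": 1}, {"tx": 0, "ty": 0, "tz": -0.5, "rx": 0, "ry": 0, "rz": 0, "grip": 1}, {"tx": 0, "ty": 0, "tz": -0.2, "rx": 0, "ry": 0, "rz": 0, "grip": 1}, {"tx": 0, "ty": 0, "tz": 0, "rx": 0, "ry": 0, "rz": 0, "grip": 1}]}}

```text
clock: 5.78
tcp_pos: [0.5217, -0.3567, 0.0503]
orientation: [-3.104, 0.478, 0.002]
contact_force: [-0.6, 0.1, -1.0]
grip_width: 0.0003
```

Request:
{"api": "drive_tool", "payload": {"commands": [{"tx": 0, "ty": 0, "tz": -0.1, "rx": 0, "ry": 0, "rz": 0, "grip": 1}, {"tx": 0, "ty": 0, "tz": 0, "rx": 0, "ry": 0, "rz": 0, "grip": 1}]}}

```text
clock: 6.02
tcp_pos: [0.522, -0.3575, 0.0493]
orientation: [-3.105, 0.479, -0.0]
contact_force: [1.0, 0.3, 0.7]
grip_width: 0.0002
```

Request:
{"api": "drive_tool", "payload": {"commands": [{"tx": 0, "ty": 0, "tz": -0.04, "rx": 0, "ry": 0, "rz": 0, "grip": 1}, {"tx": 0, "ty": 0, "tz": 0, "rx": 0, "ry": 0, "rz": 0, "grip": 1}]}}

```text
clock: 6.28
tcp_pos: [0.5219, -0.3578, 0.0486]
orientation: [3.105, -0.48, 0.0]
contact_force: [1.1, 0.6, -0.3]
grip_width: -0.0001
```

No force on the second key at 48.6 mm, so it stands low. I'll touch it carefully.

Request:
{"api": "drive_tool", "payload": {"commands": [{"tx": 0, "ty": 0, "tz": -0.04, "rx": 0, "ry": 0, "rz": 0, "grip": 1}, {"tx": 0, "ty": 0, "tz": 0, "rx": 0, "ry": 0, "rz": 0, "grip": 1}]}}

```text
clock: 6.52
tcp_pos: [0.5219, -0.3579, 0.0479]
orientation: [3.105, -0.48, 0.0]
contact_force: [-0.7, 0.7, 1.7]
grip_width: -0.0001
```

Request:
{"api": "drive_tool", "payload": {"commands": [{"tx": 0, "ty": 0, "tz": -0.02, "rx": 0, "ry": 0, "rz": 0, "grip": 1}, {"tx": 0, "ty": 0, "tz": 0, "rx": 0, "ry": 0, "rz": 0, "grip": 1}]}}

```text
clock: 6.78
tcp_pos: [0.5219, -0.3579, 0.0475]
orientation: [3.105, -0.48, 0.0]
contact_force: [-0.7, 0.2, 3.6]
grip_width: 0.0002
```

Low and stiff: 3.6 N with almost no travel. On to keys 3 and 4.

Request:
{"api": "drive_tool", "payload": {"commands": [{"tx": 0, "ty": 0, "tz": 0.5, "rx": 0, "ry": 0, "rz": 0, "grip": 1}, {"tx": 0, "ty": 0, "tz": 0.4, "rx": 0, "ry": 0, "rz": 0, "grip": 1}, {"tx": -0.28, "ty": -0.87, "tz": 0, "rx": 0, "ry": 0, "rz": 0, "grip": 1}, {"tx": -0.28, "ty": -0.87, "tz": 0, "rx": 0, "ry": 0, "rz": 0, "grip": 1}, {"tx": 0, "ty": 0, "tz": -0.5, "rx": 0, "ry": 0, "rz": 0, "grip": 1}, {"tx": 0, "ty": 0, "tz": -0.2, "rx": 0, "ry": 0, "rz": 0, "grip": 1}, {"tx": 0, "ty": 0, "tz": 0, "rx": 0, "ry": 0, "rz": 0, "grip": 1}]}}

```text
clock: 7.65
tcp_pos: [0.5103, -0.392, 0.0506]
orientation: [-3.104, 0.479, 0.002]
contact_force: [-1.9, 1.4, 2.9]
grip_width: 0.0
```

Request:
{"api": "drive_tool", "payload": {"commands": [{"tx": 0, "ty": 0, "tz": -0.1, "rx": 0, "ry": 0, "rz": 0, "grip": 1}, {"tx": 0, "ty": 0, "tz": 0, "rx": 0, "ry": 0, "rz": 0, "grip": 1}]}}

```text
clock: 7.9
tcp_pos: [0.5107, -0.3921, 0.0493]
orientation: [-3.104, 0.479, 0.001]
contact_force: [-1.7, 0.0, 2.9]
grip_width: 0.0
```

Key 3 gives: 2.9 N with 2.7 mm of travel.

Request:
{"api": "drive_tool", "payload": {"commands": [{"tx": 0, "ty": 0, "tz": 0.5, "rx": 0, "ry": 0, "rz": 0, "grip": 1}, {"tx": 0, "ty": 0, "tz": 0.3, "rx": 0, "ry": 0, "rz": 0, "grip": 1}, {"tx": -0.27, "ty": -0.87, "tz": 0, "rx": 0, "ry": 0, "rz": 0, "grip": 1}, {"tx": -0.27, "ty": -0.87, "tz": 0, "rx": 0, "ry": 0, "rz": 0, "grip": 1}, {"tx": 0, "ty": 0, "tz": -0.5, "rx": 0, "ry": 0, "rz": 0, "grip": 1}, {"tx": 0, "ty": 0, "tz": -0.2, "rx": 0, "ry": 0, "rz": 0, "grip": 1}, {"tx": 0, "ty": 0, "tz": 0, "rx": 0, "ry": 0, "rz": 0, "grip": 1}]}}

```text
clock: 8.78
tcp_pos: [0.4995, -0.4269, 0.0506]
orientation: [-3.104, 0.479, 0.002]
contact_force: [-1.3, -0.6, 2.2]
grip_width: 0.0001
```

Request:
{"api": "drive_tool", "payload": {"commands": [{"tx": 0, "ty": 0, "tz": -0.1, "rx": 0, "ry": 0, "rz": 0, "grip": 1}, {"tx": 0, "ty": 0, "tz": 0, "rx": 0, "ry": 0, "rz": 0, "grip": 1}]}}

```text
clock: 9.02
tcp_pos: [0.4999, -0.4269, 0.0494]
orientation: [-3.104, 0.479, 0.001]
contact_force: [-1.4, 0.6, 3.1]
grip_width: 0.0002
```

Keys 1, 3 and 4 give and key 2 does not. Now back to key 2 to press it to the stop.

Request:
{"api": "drive_tool", "payload": {"commands": [{"tx": 0, "ty": 0, "tz": 0.5, "rx": 0, "ry": 0, "rz": 0, "grip": 1}, {"tx": 0, "ty": 0, "tz": 0.4, "rx": 0, "ry": 0, "rz": 0, "grip": 1}, {"tx": 0.275, "ty": 0.86, "tz": 0, "rx": 0, "ry": 0, "rz": 0, "grip": 1}, {"tx": 0.275, "ty": 0.86, "tz": 0, "rx": 0, "ry": 0, "rz": 0, "grip": 1}, {"tx": 0.275, "ty": 0.86, "tz": 0, "rx": 0, "ry": 0, "rz": 0, "grip": 1}, {"tx": 0.275, "ty": 0.86, "tz": 0, "rx": 0, "ry": 0, "rz": 0, "grip": 1}, {"tx": 0, "ty": 0, "tz": -0.5, "rx": 0, "ry": 0, "rz": 0, "grip": 1}, {"tx": 0, "ty": 0, "tz": -0.3, "rx": 0, "ry": 0, "rz": 0, "grip": 1}, {"tx": 0, "ty": 0, "tz": 0, "rx": 0, "ry": 0, "rz": 0, "grip": 1}]}}

```text
clock: 10.15
tcp_pos: [0.5207, -0.3594, 0.0503]
orientation: [3.104, -0.482, -0.003]
contact_force: [-0.4, 0.5, 0.4]
grip_width: -0.0001
```

Request:
{"api": "drive_tool", "payload": {"commands": [{"tx": 0, "ty": 0, "tz": -0.15, "rx": 0, "ry": 0, "rz": 0, "grip": 1}, {"tx": 0, "ty": 0, "tz": -0.15, "rx": 0, "ry": 0, "rz": 0, "grip": 1}, {"tx": 0, "ty": 0, "tz": -0.1, "rx": 0, "ry": 0, "rz": 0, "grip": 1}, {"tx": 0, "ty": 0, "tz": 0, "rx": 0, "ry": 0, "rz": 0, "grip": 1}, {"tx": 0, "ty": 0, "tz": 0, "rx": 0, "ry": 0, "rz": 0, "grip": 1}]}}

```text
clock: 10.78
tcp_pos: [0.5217, -0.3595, 0.044]
orientation: [3.104, -0.481, 0.001]
contact_force: [-2.1, -1.6, 6.6]
grip_width: 0.0001
```

Request:
{"api": "drive_tool", "payload": {"commands": [{"tx": 0, "ty": 0, "tz": -0.06, "rx": 0, "ry": 0, "rz": 0, "grip": 1}, {"tx": 0, "ty": 0, "tz": 0, "rx": 0, "ry": 0, "rz": 0, "grip": 1}, {"tx": 0, "ty": 0, "tz": 0, "rx": 0, "ry": 0, "rz": 0, "grip": 1}, {"tx": 0, "ty": 0, "tz": 0, "rx": 0, "ry": 0, "rz": 0, "grip": 1}]}}

```text
clock: 11.28
tcp_pos: [0.5217, -0.3595, 0.0436]
orientation: [3.103, -0.481, 0.001]
contact_force: [-3.6, 0.0, 11.2]
grip_width: 0.0
```

At the stop (43.6 mm, 11 N) and held for about 0.4 s. Now I'll release straight up and move off to look.

Request:
{"api": "drive_tool", "payload": {"commands": [{"tx": 0, "ty": 0, "tz": 0, "rx": 0, "ry": 0, "rz": 0, "grip": 1}, {"tx": 0, "ty": 0, "tz": 0.5, "rx": 0, "ry": 0, "rz": 0, "grip": 1}, {"tx": 0, "ty": 0, "tz": 0.8, "rx": 0, "ry": 0, "rz": 0, "grip": 1}, {"tx": 0, "ty": 0, "tz": 1, "rx": 0, "ry": 0, "rz": 0, "grip": 1}, {"tx": 0, "ty": 0, "tz": 1, "rx": 0, "ry": 0, "rz": 0, "grip": 1}, {"tx": -1, "ty": 0, "tz": 1, "rx": 0, "ry": 0, "rz": 0, "grip": 1}, {"tx": -1, "ty": -0.5, "tz": 1, "rx": 0, "ry": 0, "rz": 0, "grip": 1}, {"tx": -1, "ty": -0.6, "tz": 1, "rx": 0, "ry": 0, "rz": 0, "grip": 1}, {"tx": -1, "ty": -0.6, "tz": 1, "rx": 0, "ry": 0, "rz": 0, "grip": 1}, {"tx": -1, "ty": -0.6, "tz": 1, "rx": 0, "ry": 0, "rz": 0, "grip": 1}]}}

```text
clock: 12.52
tcp_pos: [0.4212, -0.405, 0.21]
orientation: [3.104, -0.48, 0.002]
contact_force: [-0.3, -0.9, -0.0]
grip_width: 0.0004
```

Request:
{"api": "drive_tool", "payload": {"commands": [{"tx": -1, "ty": -0.6, "tz": 0, "rx": 0, "ry": 0, "rz": 0, "grip": 1}, {"tx": -1, "ty": -0.6, "tz": 0, "rx": 0, "ry": 0, "rz": 0, "grip": 1}, {"tx": -1, "ty": -0.6, "tz": 0, "rx": 0, "ry": 0, "rz": 0, "grip": 1}, {"tx": -1, "ty": -0.6, "tz": 0, "rx": 0, "ry": 0, "rz": 0, "grip": 1}, {"tx": -1, "ty": -0.6, "tz": 0, "rx": 0, "ry": 0, "rz": 0, "grip": 1}, {"tx": -1, "ty": -0.6, "tz": 0, "rx": 0, "ry": 0, "rz": 0, "grip": 1}, {"tx": 0, "ty": 0, "tz": 0, "rx": 0, "ry": 0, "rz": 0, "grip": 1}]}}

```text
clock: 13.4
tcp_pos: [0.3, -0.4778, 0.2092]
orientation: [3.103, -0.485, 0.0]
contact_force: [1.0, 0.3, 0.0]
grip_width: 0.0001
```

Run:
```python
from bench import status, eyes
from h import *
print(status.get_obs()["tcp_pos"])
for n in("scene","top"):
    f=eyes.grab_frame(n); W=pts(f); cv2.imwrite(f"pics/{n}2.png",f["frame"])
    a,b,c,d=(160,150,140,120) if n=="scene" else (195,140,115,90)
    S=W[b:b+d,a:a+c]; g=f["frame"][b:b+d,a:a+c].min(-1)
    m=(g>150)&(S[...,2]>.035)&(S[...,2]<.065)
    k,l,st,ce=cv2.connectedComponentsWithStats(m.astype(np.uint8),connectivity=4)
    for i in range(1,k):
        if st[i,4]>15: print(n,st[i,4],ce[i]+[a,b],np.nanmedian(S[l==i],0).round(4))
```

```text
[ 0.30002045 -0.47781296  0.20916956]
scene 28 [257.42857143 200.25      ] [ 0.5017 -0.4256  0.052 ]
scene 22 [263.95454545 201.09090909] [ 0.4916 -0.4304  0.0512]
scene 30 [244.06666667 212.06666667] [ 0.5118 -0.3915  0.052 ]
scene 44 [228.59090909 223.56818182] [ 0.525  -0.357   0.0523]
scene 31 [231.58064516 227.        ] [ 0.5161 -0.3518  0.0516]
scene 16 [236.9375 236.4375] [ 0.5045 -0.3467  0.0371]
scene 35 [215.08571429 236.54285714] [ 0.5347 -0.3219  0.0525]
top 69 [226.5942029  187.72463768] [ 0.5301 -0.3249  0.0518]
top 76 [241.59210526 192.35526316] [ 0.5208 -0.3582  0.0518]
top 78 [256.70512821 197.43589744] [ 0.5095 -0.3932  0.0518]
top 65 [272.70769231 202.2       ] [ 0.4995 -0.4293  0.0521]
top 39 [278.84615385 209.53846154] [ 0.4846 -0.4438  0.0369]
top 20 [264.35 209.5 ] [ 0.485  -0.4084  0.0366]
```

View pics/scene2.png

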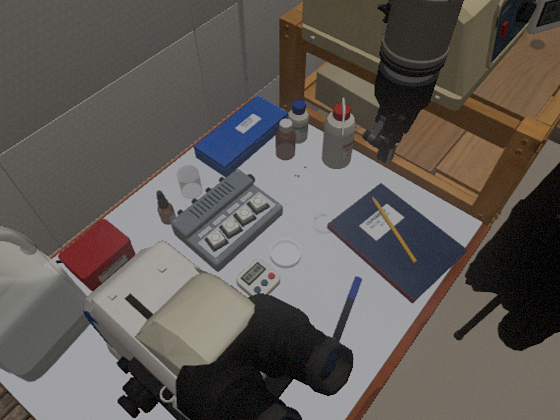

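The picture shows all four keys, from (215,237) to (257,200), standing at 52 mm. The arm is clear and the surrounding things haven't moved.

```bash
python3 -c "
from bench import workorder; print(workorder.hand_in())"
```

```text
the job is handed in; nothing more can be done
None
```

The latched key was the second from the left. I pressed it down and it sprang up, so all four keys now stand alike. The job is handed in; it took about 13.5 s of the 42 s allowed.

- **Feeling the keys:** I tapped all four from left to right with the closed fingertips. Keys 1, 3 and 4 gave about 2.6 mm at 2.4–3.1 N. Key 2 met the finger only at about 47.7 mm and took 3.6 N with almost no travel. No key clicked over during the taps.
- **Pressing:** I pushed key 2 to its stop at 43.6 mm (11 N), held it for about 0.5 s and let go straight up.
- **Last checks:** Both cameras' depth readings put all four key tops at about 52 mm. Key 2 had read about 48 mm before. By eye the things around the box had not moved, and the arm was clear of everything. No check failed or disagreed.

The first move call was refused because every row needs all seven numbers. Nothing moved because of it.

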